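# Seat the palm grip in the stamp press and stamp the form

### The arm

A 7-joint arm with a two-finger parallel gripper is mounted at the origin on a cart in front of the work surface, level with it; the furniture and walls round the work are solid. World frame = base frame: x ahead of the robot, y to its left, z up, the work surface at z = 0. Lengths are in m, angles in rad, forces in N, time in s.
With the tool pointing down it reaches from about 0.4 to 0.875 m from the base axis. Payload 6.5 kg.
Tool frame: the origin (TCP) lies on the centre line of the jaws, within the pads' length; the fingertips stand 25 mm ahead of it and the grasp point (between the pads) lies 6 mm ahead of it; z points along the fingers, y is the line along which they close (so a half turn about z gives the same grasp; the last joint's range is limited). The gripper opens to 85 mm and grips with 20 to 120 N. Pads are 22 mm wide; open, the fingers measure 114 mm over their backs; the gripper's body (76 mm by 85 mm) begins 54 mm behind the grasp point. The pads swing forward as they close: fully open they stand 13 mm farther back than shut.
Start: joints at [-1.349, 0.536, -0.004, 1.538, 0.003, 1.067, -0.071], TCP at [0.184, 0.623, 0.256] pointing down, gripper open.
Joint ranges: [-2.7, 2.7], [-0.37, 2.16], [-1.27, 1.26], [0.24, 2.4], [-1.31, 4.45], [0.19, 1.91], [-2.76, 2.76]. Speed limits (rad/s): [2.39, 2.39, 3.14, 3.14, 3.14, 3.14, 3.14].

### API

Orientations are given as [roll, pitch, yaw] about the fixed x, y, z axes, in that order (R = Rz(yaw) Ry(pitch) Rx(roll)).
In Python, from cell import bot gives the robot as it stands. The module is installed in compiled form; this text tells all that it offers.
- The arm moves only by the tool move_arm, never from a script. Its argument "motion" is a list of rows, each an object with "hand": the finger opening in cm, from 0 to 8.54; "xyz": the shift along the tool's x, y, z in cm, a list of three; "rotation": the turn, a rotation vector about the tool's x, y, z in rad, a list of three. A call has 1 to 20 rows; each row shifts and turns the commanded pose from where the row before left it, along the tool's axes as they then stand; what a row does not reach is not made up. A row lasts 1/8 s, in which the tool goes at most 62.5 mm and 10.7 degrees, less where a joint would pass 70% of its speed; a pose out of reach is approached as far as the arm can. A call with a gripper value outside its range is refused whole. The fingers move at their own pace and stop on an object; "squeeze" is the grip in N (left out, the last holds). Time passes only in rows, so rows that do not move let the fingers close. It gives the time, the measured TCP pose, the force, the opening and the grip force at its end, in the units of the state.
- bot.state(): the state, without advancing time (a new reading comes with each control period).
- bot.capture(name): name is "side" or "top"; returns the picture (384x512x3 uint8, red, green, blue); there is no depth.
- bot.calibration(name): a dict with "fx", "fy", "cx", "cy" (pixels), "cam_to_world" (4x4, takes a point from camera to world coordinates). Camera axes: x right, y down, z forward; pixel columns grow to the right and rows downward; lengths in m; the calibration is good to about 2 mm. A picture is of the moment at which its call begins. calibration takes no time and is no camera call.
- bot.job_done(): hands the job in; it is judged then, once.
The state is a dict: "time": time; "joint_positions": joint angles; "dq": joint speeds; "tau": joint torques, N m; "position": TCP position; "orientation": TCP orientation; "wrist_force": force on the tool from outside, world axes, zero at the start; "torque": the same for the moment, N m; "gripper_width": finger opening in m; "grasp_force": force on a finger pad.
Only numpy, scipy, OpenCV 4.12 (cv2) and the standard library are available. Lean on these libraries where they do the work, as an engineer would, in place of code of your own. Each camera call takes 0.05 s, during which the arm holds its last target. There are 200 camera calls.

### The job

The brass-footed wooden palm grip of the blue stamp press has been left leaning in its notched wooden rest. Stand it upright with its conical foot fully seated and centred in the cup on top of the press, push straight down on it until the plunger is firmly against its stop (about 20 N, never more than 40 N), then let the sprung plunger rise slowly under your control, never letting it snap back, and leave the grip standing in the cup. Do not knock over or shift the small things standing near by.

Things in the scene. Friction and masses are not known exactly. Their poses are not given: they have to be found in the camera images.
- palm_grip: Loose grip, 101 mm long. Origin: centre of the brass foot's flat end; own z runs from foot to handle end. Foot: convex cone, radius 14 mm at z=0, 19 at z=3, 29 at z=20, collar to z=26. Octagonal handle, 34 mm across flats, z=33 to 100; flats face own +-y. Starts leaning in the rest, handle end 25 deg above level, pointing to the left, own y level. Grasp the side flats near z=57 mm, tool tilted.
- grip_rest: Fixed dark wooden rest, 50x56 mm foot, 50 mm high, a notch with two low cheeks on top that holds the handle; origin on the desk under the notch; its +x axis points level along the leaning grip from handle end to foot.
- press: Fixed blue stamp press: base 110x120x12 mm (x, y, z) with a paper form on it, two columns at y=+-50 mm, bridge along y with its top at z=64 mm (sleeve to 69). Origin at the centre of its underside, z up. The sprung plunger is on its vertical centre line; the cup on it is the highest part.
- cup (a point): Centre of the inner floor of the steel cup on the plunger, 89 mm above the desk when up (moves with the plunger). The cup's inside is a cone, radius 16 mm at the floor, 30 mm at the rim 26 mm higher; outer rim radius 35 mm. The seated grip's origin stands about 3 mm above this point, and its foot centres itself when let go.
- plunger (a joint): Plunger travel in m: 0 up (rest), 0.014 fully down at the hard stop. A spring pushes it up: about 5 N at the top, 9 N at the bottom; released, it snaps up.
- clear_stamp: Bystander: standing rubber stamp with a clear knob handle, 30x30x90 mm, origin at the centre of its underside.
- glue: Bystander: standing glue stick with a green cap, 24x23x82 mm, origin at the centre of its underside.
- wood_stamp: Bystander: standing wooden rubber stamp block, 52x30x62 mm, origin at the centre of its underside.
Mind the look-alikes: they are no part of the job. What is shaped like the palm_grip but pink or turquoise is not meant.

How it is judged:
On the way:
1. With the grip seated upright in the cup, the plunger is pressed against its stop through the grip with more than 13 N (horizontal distance between palm_grip and cup below 0.005 m and angle between palm_grip's own z axis and vertical below 0.2 rad and z of palm_grip in the frame of cup below 0.006 m and value of joint plunger above 0.0125 m and contact force between palm_grip and press above 13 N), for 0.2 s.
At the end, for the whole second after the job is handed in: The palm grip stands released and at rest in the cup, upright within 0.1 rad, its origin within 3 mm of the cup's centre line and less than 6 mm above the cup floor, with the plunger up again (within 2 mm) (horizontal distance between palm_grip and cup below 0.003 m and angle between palm_grip's own z axis and vertical below 0.1 rad and z of palm_grip in the frame of cup below 0.006 m and value of joint plunger below 0.002 m and linear speed of palm_grip below 0.01 m/s and not (contact force between palm_grip and the fingers above 0.05 N)); the robot touches nothing.
It fails at once if the plunger snaps back (rises faster than 0.12 m/s) (velocity of joint plunger below -0.12 m/s).
It fails at once if the grip is pushed against the press with more than 40 N (contact force between palm_grip and press above 40 N).
It fails at once if the clear stamp is shifted by more than 30 mm or tipped (distance of clear_stamp from where it was at the start of the episode above 0.03 m or angle between clear_stamp's own z axis and vertical above 0.4 rad).
It fails at once if the glue stick is shifted by more than 30 mm or tipped (distance of glue from where it was at the start of the episode above 0.03 m or angle between glue's own z axis and vertical above 0.4 rad).
It fails at once if the wooden stamp is shifted by more than 30 mm or tipped (distance of wood_stamp from where it was at the start of the episode above 0.03 m or angle between wood_stamp's own z axis and vertical above 0.4 rad).
It also fails if it takes over 58 s, if anything falls off the work surface, if the arm or the gripper's body presses on something with over 40 N, if the wrist force passes 120 N, or if a joint passes its speed limit or range.

## Working session

There is one attempt and no reset: what is moved stays moved. The work goes in short steps, Python scripts to look and compute and a tool call to move; the robot and the scene stay as the last step left them, time stands still between calls to the robot, and variables do not carry over. Pictures are saved under pics/ and viewed, at most 10 in all, crops included, and the job is handed in when it is done.

Besides the shell and the picture viewer there is one more tool, called as a command line: name --argument value ..., lists and objects as JSON in quotes. move_arm: Moves the arm, as the interface text tells. Its arguments: {"type":"object","properties":{"motion":{"type":"array","items":{"type":"object","properties":{"hand":{"type":"number"},"xyz":{"type":"array","items":{"type":"number"}},"rotation":{"type":"array","items":{"type":"number"}}}}},"squeeze":{"type":"number"}},"required":["motion"]}

```bash
mkdir -p pics
python3 - <<'E'
from cell import bot
import cv2,numpy as np
np.set_printoptions(precision=4,suppress=True)
for n in("side","top"):
    cv2.imwrite(f"pics/{n}0.png",cv2.cvtColor(bot.capture(n),cv2.COLOR_RGB2BGR))
    c=bot.calibration(n);print(n,c["fx"],c["fy"],c["cx"],c["cy"]);print(np.array(c["cam_to_world"]))
print(bot.state())
E
```

```text
side 460.83699736250463 460.83699736250463 259.02337361942915 181.46052485763434
[[ 0.8063 -0.2414  0.54   -0.0282]
 [-0.5915 -0.3248  0.738  -0.8627]
 [-0.0028 -0.9145 -0.4047  0.5433]
 [ 0.      0.      0.      1.    ]]
top 428.73128383888996 428.73128383888996 257.16315620410325 194.94846487483792
[[ 0.0063 -0.9925  0.1219  0.4339]
 [-1.     -0.0064 -0.001  -0.075 ]
 [ 0.0017 -0.1219 -0.9925  1.0773]
 [ 0.      0.      0.      1.    ]]
{'time': 0.1, 'joint_positions': array([-1.3492,  0.5371, -0.0044,  1.5388,  0.0026,  1.0673, -0.0712]), 'dq': array([-0.0005, -0.0024, -0.001 , -0.0008,  0.0003,  0.0007, -0.0018]), 'tau': array([  0.0022, -58.4566,   1.0516, -25.9771,   0.0127,   0.0047,
        -0.    ]), 'position': array([0.1843, 0.6228, 0.2555]), 'orientation': array([-3.14  ,  0.0001,  2.8538]), 'wrist_force': array([-0.3627, -0.0815, -0.248 ]), 'torque': array([ 0.0002,  0.0296, -0.0227]), 'grasp_force': 0.0, 'gripper_width': 0.0853627230430507}
```

View pics/side0.png

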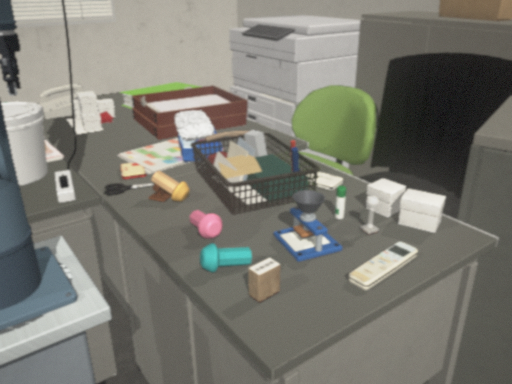

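View pics/top0.png

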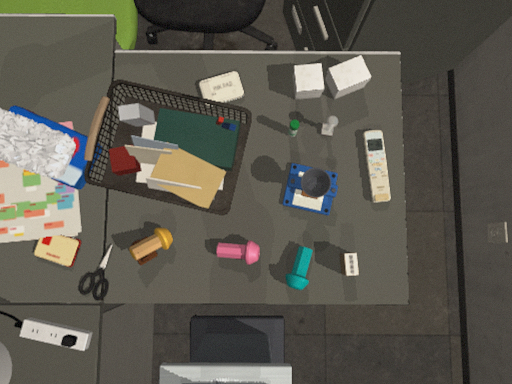

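The side view shows a wooden grip with a brass foot at (171,186), plus pink (207,223) and turquoise (225,257) look-alikes. In the top view these are at (150,243), (238,251) and (301,268). The wood and brass one fits the description. The press is at side (307,235) and top (311,188). I'll confirm with one enlarged crop.

```bash
cat > h.py <<'E'
import cv2,numpy as np
from cell import bot
np.set_printoptions(precision=4,suppress=True)
def ray(n,u,v):
    c=bot.calibration(n);T=np.array(c["cam_to_world"])
    return T[:3,3],T[:3,:3]@np.array([(u-c["cx"])/c["fx"],(v-c["cy"])/c["fy"],1])
def plane(n,u,v,z):
    o,d=ray(n,u,v);return o+d*(z-o[2])/d[2]
def tri(s,t):
    (a,d),(b,e)=ray("side",*s),ray("top",*t)
    k=np.linalg.lstsq(np.c_[d,-e],b-a,rcond=None)[0]
    p,q=a+d*k[0],b+e*k[1];return (p+q)/2,np.linalg.norm(p-q)
def proj(n,p):
    c=bot.calibration(n);q=np.linalg.inv(np.array(c["cam_to_world"]))@np.r_[p,1]
    return np.array([c["fx"]*q[0]/q[2]+c["cx"],c["fy"]*q[1]/q[2]+c["cy"]])
E
python3 - <<'E'
from h import *
s=cv2.imread("pics/side0.png");t=cv2.imread("pics/top0.png")
r=lambda im,x,y,w,h:cv2.resize(im[y:y+h,x:x+w],(400,300),interpolation=cv2.INTER_CUBIC)
cv2.imwrite("pics/c1.png",np.vstack([np.hstack([r(s,135,160,80,60),r(t,115,215,80,60)]),np.hstack([r(s,265,180,80,60),r(t,272,158,80,60)])]))
E
```

```text
(no output)
```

View pics/c1.png

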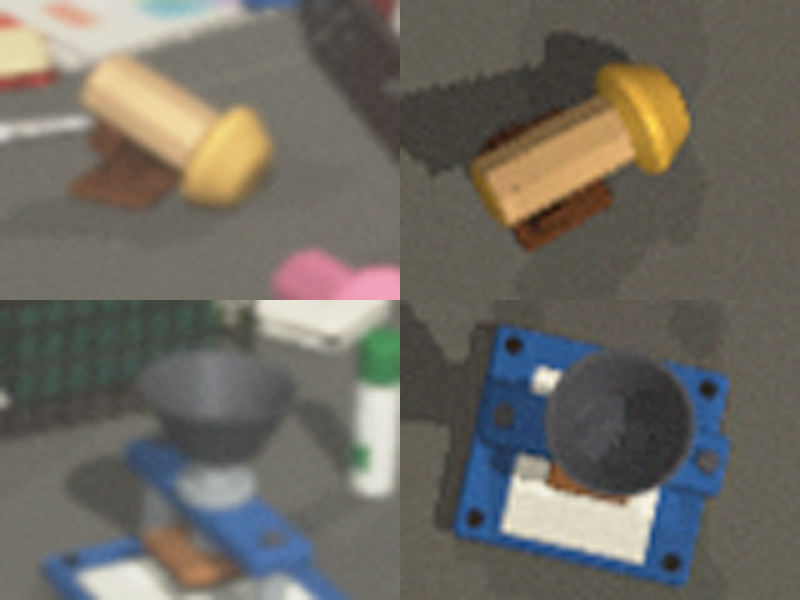

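Confirmed: the wood and brass grip leans left on its dark rest, with the handle end at side (155.6,176) and top (133.4,253.6). The cup rim centre is at side (308.4,196.4) and top (316.2,182.2).

Run:
```python
from h import *
e,r1=tri((155.6,176),(133.4,253.6)); f,r2=tri((135+205/5,160+140/5),(115+217/5,215+130/5))
print("end",e,r1,"neck",f,r2); d=e-f;L=np.linalg.norm(d);print(L,np.degrees(np.arcsin(d[2]/L)),np.degrees(np.arctan2(d[1],d[0])))
c,r=tri((308.4,196.4),(316.2,182.2));print("rim",c,r,plane("top",316.2,182.2,.115),plane("side",308.4,196.4,.115))
# foot mask (brass) and wood masks
for n in("side","top"):
    im=cv2.imread(f"pics/{n}0.png");h=cv2.cvtColor(im,cv2.COLOR_BGR2HSV)
    x,y,w,hh=(148,165,45,42) if n=="side" else (125,222,52,45)
    a=h[y:y+hh,x:x+w]
    m=((a[...,0]>8)&(a[...,0]<30)&(a[...,1]>90)&(a[...,2]>110)).astype(np.uint8)
    m2=((a[...,1]>60)&(a[...,2]>110)&(a[...,0]<35)).astype(np.uint8)
    for q in(m,m2):
        k=max(cv2.findContours(q,0,1)[0],key=cv2.contourArea);print(n,cv2.contourArea(k),cv2.boundingRect(k),cv2.minAreaRect(k),x,y)
for nm,t,s,z in(("clear",(332,119),None,.09),("glue",(294,124),None,.082),("wood",(351,258),None,.062),("pinkhead",(253,253),None,.03),("turqfoot",(298,281),None,.03),("turqend",(304,252),None,.03),("basketcorner",(214,212),None,.05),("scisstip",(110,247),0,.0)):
    print(nm,plane("top",*t,z))
for u,v in((115+85/5,215+0/5),(115+120/5,215+240/5)):pass
# press base corners, z=.012 , crop coords
for u,v in((498,325),(728,377),(688,585),(457,537)):print("pc",plane("top",272+(u-400)/5,158+(v-300)/5,.012))
# rest foot corners at desk in top
for u,v in((528,250),(612,205)):print("rest",plane("top",115+(u-400)/5,215+v/5,.05))
```

```text
end [0.4178 0.2144 0.0589] 0.0006950236853723846 neck [0.4486 0.1619 0.0345] 0.0007406037335171476
0.06562428365513025 21.747634932462216 120.36733062901511
rim [ 0.5814 -0.2092  0.1155] 0.0015883668554869939 [ 0.5821 -0.2098  0.115 ] [ 0.5812 -0.2083  0.115 ]
side 394.0 (5, 7, 36, 29) ((21.4310359954834, 22.172414779663086), (38.06755065917969, 21.16927146911621), 21.801406860351562) 148 165
side 605.5 (3, 6, 39, 31) ((21.20118522644043, 21.41716194152832), (40.846160888671875, 22.15384864807129), 22.61986541748047) 148 165
top 669.5 (5, 6, 43, 33) ((25.469501495361328, 20.414047241210938), (23.469491958618164, 44.32450485229492), 70.46334838867188) 125 222
top 671.5 (5, 6, 43, 33) ((25.469501495361328, 20.414047241210938), (23.469491958618164, 44.32450485229492), 70.46334838867188) 125 222
clear [ 0.7379 -0.2524  0.09  ]
glue [ 0.7274 -0.1629  0.082 ]
wood [ 0.4111 -0.2969  0.062 ]
pinkhead [ 0.4209 -0.0668  0.03  ]
turqfoot [ 0.3549 -0.1754  0.03  ]
turqend [ 0.4241 -0.1903  0.03  ]
basketcorner [0.5182 0.0274 0.05  ]
scisstip [0.4331 0.29   0.    ]
pc [ 0.6467 -0.1626  0.012 ]
pc [ 0.6208 -0.2784  0.012 ]
pc [ 0.5156 -0.2567  0.012 ]
pc [ 0.5389 -0.1417  0.012 ]
rest [0.3914 0.1987 0.05  ]
rest [0.4127 0.1597 0.05  ]
```

move_arm --motion '[{"xyz": [-3.75,-3.6,0.8]},{"xyz": [-3.75,-3.6,0.8]},{"xyz": [-3.75,-3.6,0.8]},{"xyz": [-3.75,-3.6,0.8]},{"xyz": [-3.75,-3.6,0.8]},{"xyz": [-3.75,-3.6,0.8]},{"xyz": [-3.75,-3.6,0.8]},{"xyz": [-3.75,-3.6,0.8]},{"xyz": [-3.75,-3.6,0.8]},{"rotation": [0,0,0.15]},{"rotation": [0,0,0.15]},{"rotation": [0,0,0.15]},{"rotation": [0,0,0.15]},{"rotation": [0,0,0.15]},{"rotation": [0,-0.175,0]},{"rotation": [0,-0.175,0]},{}]'

```text
invalid input at $.motion[0]: expected keys hand, xyz, rotation
```

Run:
```python
from h import *
s=bot.state();print({k:s[k] for k in("time","joint_positions","position","orientation","wrist_force")})
t=bot.capture("top");d=bot.capture("side")
t=cv2.cvtColor(t,4);d=cv2.cvtColor(d,4);cv2.imwrite("pics/t1.png",t);cv2.imwrite("pics/s1.png",d)
r=lambda im,x,y,w,h:cv2.resize(im[y:y+h,x:x+w],(400,500),interpolation=cv2.INTER_CUBIC)
cv2.imwrite("pics/c2.png",np.hstack([r(d,115,110,80,100),r(t,105,185,80,100)]))
```

```text
{'time': 0.1, 'joint_positions': array([-1.3492,  0.5371, -0.0044,  1.5388,  0.0026,  1.0673, -0.0712]), 'position': array([0.1843, 0.6228, 0.2555]), 'orientation': array([-3.14  ,  0.0001,  2.8538]), 'wrist_force': array([-0.3627, -0.0815, -0.248 ])}
```

View pics/c2.png

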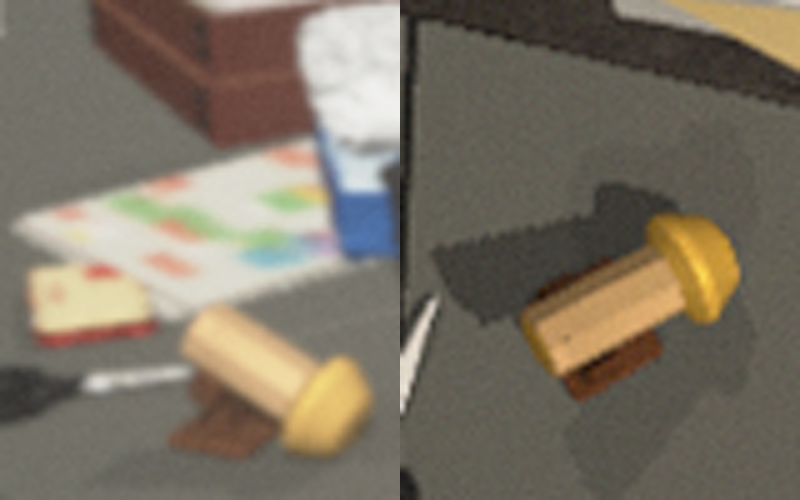

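The rows need all three keys, so the arm hasn't moved. The picture shows the same scene, with the grip still on its rest.

move_arm --motion '[{"hand": 8.5,"xyz": [-3.75,-3.6,0.8],"rotation": [0,0,0]},{"hand": 8.5,"xyz": [-3.75,-3.6,0.8],"rotation": [0,0,0]},{"hand": 8.5,"xyz": [-3.75,-3.6,0.8],"rotation": [0,0,0]},{"hand": 8.5,"xyz": [-3.75,-3.6,0.8],"rotation": [0,0,0]},{"hand": 8.5,"xyz": [-3.75,-3.6,0.8],"rotation": [0,0,0]},{"hand": 8.5,"xyz": [-3.75,-3.6,0.8],"rotation": [0,0,0]},{"hand": 8.5,"xyz": [-3.75,-3.6,0.8],"rotation": [0,0,0]},{"hand": 8.5,"xyz": [-3.75,-3.6,0.8],"rotation": [0,0,0]},{"hand": 8.5,"xyz": [-3.75,-3.6,0.8],"rotation": [0,0,0]},{"hand": 8.5,"xyz": [0,0,0],"rotation": [0,0,0.15]},{"hand": 8.5,"xyz": [0,0,0],"rotation": [0,0,0.15]},{"hand": 8.5,"xyz": [0,0,0],"rotation": [0,0,0.15]},{"hand": 8.5,"xyz": [0,0,0],"rotation": [0,0,0.15]},{"hand": 8.5,"xyz": [0,0,0],"rotation": [0,0,0.15]},{"hand": 8.5,"xyz": [0,0,0],"rotation": [0,-0.175,0]},{"hand": 8.5,"xyz": [0,0,0],"rotation": [0,-0.175,0]},{"hand": 8.5,"xyz": [0,0,0],"rotation": [0,0,0]}]'

```text
time: 2.33
position: [0.4141, 0.2209, 0.1835]
orientation: [-3.14, 0.35, 2.114]
wrist_force: [0.1, -0.6, -1.2]
gripper_width: 0.0849
grasp_force: 0.0
```

```bash
cat > fk.py <<'E'
from h import *
from scipy.spatial.transform import Rotation as R
from scipy.optimize import least_squares
def fk(q,p):  # ZYZYZYZ guess, signs from start pose
    h0,L1,L2,L3,e=p
    rz=lambda a:R.from_rotvec([0,0,a]);ry=lambda a:R.from_rotvec([0,a,0])
    A=rz(-q[0])
    return A
E
python3 - <<'E'
from h import *
from scipy.spatial.transform import Rotation as R
import json
s=bot.state();print({k:s[k] for k in("time","joint_positions","position","orientation","wrist_force","gripper_width")})
json.dump([list(map(float,np.r_[s["joint_positions"],s["position"],s["orientation"]]))],open("d1.json","w"))
M=R.from_euler("xyz",s["orientation"]).as_matrix();print(M)
h=M[:,0]; G=np.array([.438,.180,.042]);print("tool delta to grasp cm",100*M.T@(G-.006*M[:,2]-s["position"]))
t=bot.capture("top");d=bot.capture("side")
cv2.imwrite("pics/t2.png",cv2.cvtColor(t,4));cv2.imwrite("pics/s2.png",cv2.cvtColor(d,4))
r=lambda im,x,y,w,h:cv2.cvtColor(cv2.resize(im[y:y+h,x:x+w],(400,500),interpolation=cv2.INTER_CUBIC),4)
cv2.imwrite("pics/c3.png",np.hstack([r(d,115,110,80,100),r(t,105,185,80,100)]))
E
```

```text
{'time': 2.325, 'joint_positions': array([-1.1656,  0.4062,  0.4357,  2.0834,  0.2494,  0.7789, -0.398 ]), 'position': array([0.4141, 0.2209, 0.1835]), 'orientation': array([-3.1403,  0.3503,  2.1141]), 'wrist_force': array([ 0.1098, -0.564 , -1.2314]), 'gripper_width': 0.08486091240956532}
[[-0.4856  0.8562  0.1763]
 [ 0.804   0.5166 -0.2944]
 [-0.3432 -0.0012 -0.9393]]
tool delta to grasp cm [ 0.4018 -0.0484 14.3151]
```

View pics/c3.png

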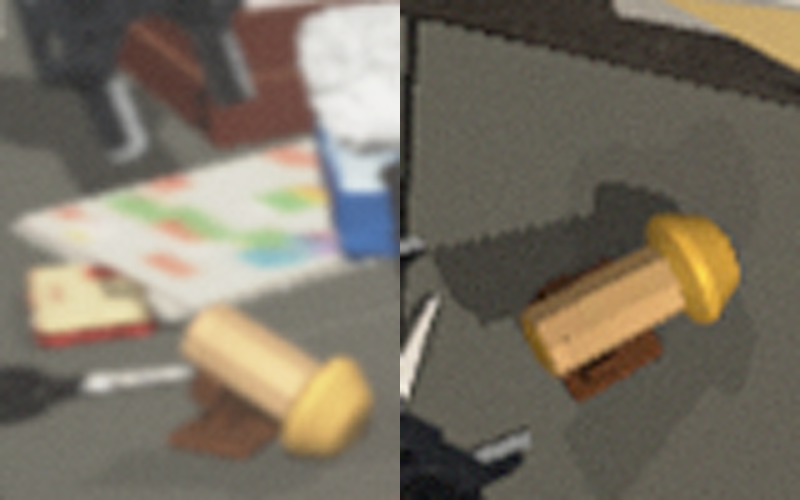

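The fingers straddle the handle line above the grip, with the tips at top (129,273) and (108,234). I'll go down along the tool axis.

move_arm --motion '[{"hand": 8.5,"xyz": [0.4,0,3],"rotation": [0,0,0]},{"hand": 8.5,"xyz": [0,0,3],"rotation": [0,0,0]},{"hand": 8.5,"xyz": [0,0,3],"rotation": [0,0,0]},{"hand": 8.5,"xyz": [0,0,1.5],"rotation": [0,0,0]},{"hand": 8.5,"xyz": [0,0,1],"rotation": [0,0,0]},{"hand": 8.5,"xyz": [0,0,0.5],"rotation": [0,0,0]},{"hand": 8.5,"xyz": [0,0,0],"rotation": [0,0,0]}]'

```text
time: 3.3
position: [0.4353, 0.1848, 0.0704]
orientation: [3.141, 0.35, 2.104]
wrist_force: [0.9, 0.2, 0.6]
gripper_width: 0.0851
grasp_force: 0.0
```

```bash
cat > fk.py <<'E'
from h import *
from scipy.spatial.transform import Rotation as R
from scipy.optimize import least_squares
import itertools,json
def fk(q,p,sg):
    h0,L1,L2,L3,y0=p[:5]
    T=R.identity();x=np.array([0,0,h0]);ax="zyzyzyz"
    for i in range(7):
        T=T*R.from_euler(ax[i],sg[i]*q[i]+(y0 if i==6 else 0))
        if i==2:x=x+T.apply([0,0,L1])
        if i==4:x=x+T.apply([0,0,L2])
        if i==6:x=x+T.apply([0,0,L3])
    return x,T
E
python3 - <<'E'
from fk import *
s=bot.state();print(s["position"],s["wrist_force"])
D=json.load(open("d1.json"));D.append(list(map(float,np.r_[s["joint_positions"],s["position"],s["orientation"]])))
D.append([-1.3492,.5371,-.0044,1.5388,.0026,1.0673,-.0712,.1843,.6228,.2555,-3.14,.0001,2.8538]);json.dump(D,open("d1.json","w"))
best=[]
for sg in itertools.product([-1,1],repeat=7):
  for b1 in [0]:
    def f(p):
        o=[]
        for r in D:
            x,T=fk(np.r_[r[0],r[1:7]],p,sg)
            o+=list(x-r[7:10])+list(.3*(T.inv()*R.from_euler("xyz",r[10:13])).as_rotvec())
        return o
    for y0 in(0,1.57,3.1,-1.57):
        k=least_squares(f,[.35,.4,.4,.25,y0],max_nfev=30);best.append((k.cost,sg,k.x))
best.sort(key=lambda b:b[0])
for b in best[:4]:print(b)
E
```

```text
[0.4353 0.1848 0.0704] [0.8627 0.1975 0.5991]
(np.float64(0.0011546385771385927), (-1, 1, -1, 1, -1, 1, -1), array([0.462 , 0.5235, 0.4482, 0.4414, 1.5708]))
(np.float64(0.0011546385771385927), (-1, 1, -1, 1, -1, 1, -1), array([0.462 , 0.5235, 0.4482, 0.4414, 1.5708]))
(np.float64(0.0011546385771385999), (-1, 1, -1, 1, -1, 1, -1), array([0.462 , 0.5235, 0.4482, 0.4414, 1.5708]))
(np.float64(0.0011546385771386124), (-1, 1, -1, 1, -1, 1, -1), array([0.462 , 0.5235, 0.4482, 0.4414, 1.5708]))
```

move_arm --motion '[{"hand": 8.5,"xyz": [0,0,0.7],"rotation": [0,0,0]},{"hand": 8.5,"xyz": [0,0,0.7],"rotation": [0,0,0]},{"hand": 8.5,"xyz": [0,0,0.6],"rotation": [0,0,0]},{"hand": 8.5,"xyz": [0,0,0],"rotation": [0,0,0]}]'

```text
time: 3.8
position: [0.4385, 0.1783, 0.051]
orientation: [-3.141, 0.35, 2.104]
wrist_force: [-0.6, 0.5, -0.1]
gripper_width: 0.0846
grasp_force: 0.0
```

Run:
```python
from h import *
print(bot.state()["wrist_force"])
t=bot.capture("top");d=bot.capture("side")
r=lambda im,x,y,w,h:cv2.cvtColor(cv2.resize(im[y:y+h,x:x+w],(400,500),interpolation=cv2.INTER_CUBIC),4)
cv2.imwrite("pics/c4.png",np.hstack([r(d,125,130,80,100),r(t,105,190,80,100)]))
```

```text
[-0.6398  0.5026 -0.1181]
```

View pics/c4.png

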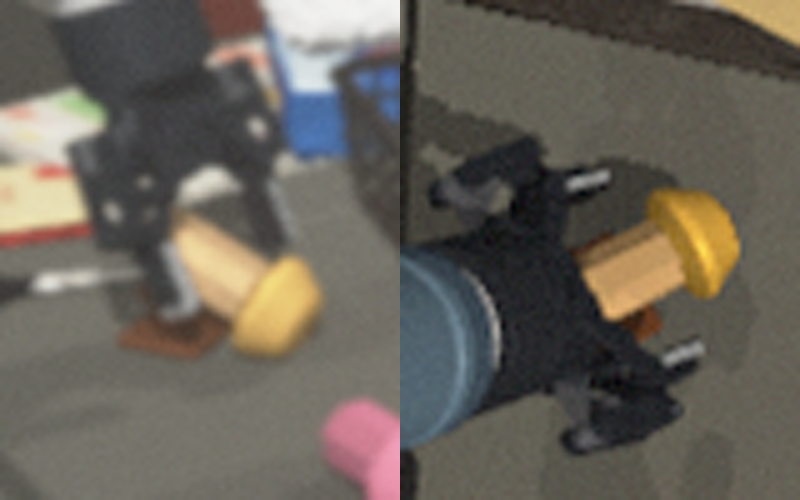

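The fingers straddle the handle and nothing is touching. I'll close.

move_arm --motion '[{"hand": 5,"xyz": [0,0,0],"rotation": [0,0,0]},{"hand": 4,"xyz": [0,0,0],"rotation": [0,0,0]},{"hand": 3,"xyz": [0,0,0],"rotation": [0,0,0]},{"hand": 2,"xyz": [0,0,0],"rotation": [0,0,0]},{"hand": 2,"xyz": [0,0,0],"rotation": [0,0,0]},{"hand": 2,"xyz": [0,0,0],"rotation": [0,0,0]}]' --squeeze 70

```text
time: 4.65
position: [0.4389, 0.1789, 0.0517]
orientation: [3.141, 0.35, 2.104]
wrist_force: [-0.3, 1.3, 5.7]
gripper_width: 0.0325
grasp_force: 69.1
```

move_arm --motion '[{"hand": 2,"xyz": [-0.5,0,-1.4],"rotation": [0,0,0]},{"hand": 2,"xyz": [-1,0,-2.8],"rotation": [0,0,0]},{"hand": 2,"xyz": [-1,0,-2.8],"rotation": [0,0,0]},{"hand": 2,"xyz": [-1,0,-2.8],"rotation": [0,0,0]},{"hand": 2,"xyz": [-1,0,-2.8],"rotation": [0,0,0]},{"hand": 2,"xyz": [-1,0,-2.8],"rotation": [0,0,0]},{"hand": 2,"xyz": [0,0,0],"rotation": [0,0,0]}]'

```text
time: 5.52
position: [0.4388, 0.1802, 0.2169]
orientation: [3.137, 0.348, 2.102]
wrist_force: [0.4, -0.9, -2.1]
gripper_width: 0.0326
grasp_force: 70.1
```

```bash
cat > fk.py <<'E'
from h import *
from scipy.spatial.transform import Rotation as R
from scipy.optimize import least_squares
import json
sg=[-1,1,-1,1,-1,1,-1]
def fk(q,p):
    h0,L1,L2,L3,a,b,c=p
    T=R.identity();x=np.array([0,0,h0]);ax="zyzyzyz"
    for i in range(7):
        T=T*R.from_euler(ax[i],sg[i]*q[i]+(np.pi/2 if i==6 else 0))
        if i==0:x=x+T.apply([0,a,0])
        if i==2:x=x+T.apply([b,0,L1])
        if i==4:x=x+T.apply([0,0,L2])
        if i==3:x=x+T.apply([-b,0,0])
        if i==5:x=x+T.apply([c,0,0])
        if i==6:x=x+T.apply([0,0,L3])
    return x,T
def fit(D):
    f=lambda p:np.concatenate([fk(r[:7],p)[0]-r[7:10] for r in np.array(D)]+[(p-[.4,.4,.4,.25,0,0,0])*1e-4])
    return least_squares(f,[.4,.4,.4,.25,0,0,0])
E
python3 - <<'E'
from fk import *
s=bot.state();print(s["position"],s["wrist_force"],s["gripper_width"])
D=json.load(open("d1.json"));D.append(list(map(float,np.r_[s["joint_positions"],s["position"],s["orientation"]])));json.dump(D,open("d1.json","w"))
k=fit(D);print(k.x,k.cost);p=k.x
for r in D:
    x,T=fk(r[:7],p);print(x-r[7:10],(T.inv()*R.from_euler("xyz",r[10:13])).magnitude())
lo=np.array([-2.7,-.37,-1.27,.24,-1.31,.19,-2.76])+.08;hi=np.array([2.7,2.16,1.26,2.4,4.45,1.91,2.76])-.08
q0=s["joint_positions"];cup=np.array([.5817,-.209,.092+.057])
rng=np.random.default_rng(0)
for b in(45,):
  for hd in range(-180,180,30):
    h=np.array([np.cos(np.radians(hd)),np.sin(np.radians(hd)),0]);bb=np.radians(b);u=np.array([0,0,1])
    z=np.cos(bb)*h-np.sin(bb)*u;y=np.cross(-u,h);X=np.cross(y,z);T=R.from_matrix(np.c_[X,y,z]);pos=cup-.006*z
    best=None
    for i in range(6):
        g=np.clip(q0+(i>0)*rng.normal(0,.7,7),lo,hi)
        o=least_squares(lambda q:np.r_[(fk(q,p)[0]-pos)*5,(fk(q,p)[1].inv()*T).as_rotvec(),.003*(q-q0)],g,bounds=(lo,hi),max_nfev=60)
        e=np.linalg.norm(fk(o.x,p)[0]-pos),(fk(o.x,p)[1].inv()*T).magnitude()
        if best is None or o.cost<best[0]:best=(o.cost,e,o.x)
    print(hd,best[1],best[2])
E
```

```text
[0.4388 0.1802 0.2169] [ 0.3524 -0.8616 -2.1123] 0.0326003915099204
[ 0.3511  0.5233  0.4495  0.3227 -0.0446 -0.0103 -0.0011] 1.8060055353159422e-06
[-0.0002 -0.0005 -0.0005] 7.693102572500888e-16
[ 0.0005  0.0008 -0.0001] 4.1075966232150193e-16
[-0.0003 -0.0002  0.0013] 5.1753251340713064e-05
[ 0.     -0.0003 -0.0007] 5.464131126067814e-16
-180 (np.float64(3.36512495843992e-06), 3.330020984610239e-05) [0.1564 1.0637 0.0918 1.03   0.0869 1.8175 1.7915]
-150 (np.float64(2.952144976832004e-06), 3.375340031411847e-05) [-0.0102  0.9745  0.1346  1.2302  0.3176  1.6063  2.0989]
-120 (np.float64(2.50802422618139e-06), 3.482586890689224e-05) [-0.1602  0.8448  0.1699  1.5238  0.5497  1.2834  2.3023]
-90 (np.float64(1.5227702057140194e-05), 8.293365960184431e-05) [-0.2518  0.7059  0.1867  1.8438  0.8787  0.9204  2.3736]
-60 (np.float64(3.7275537866531013e-06), 6.223436830077765e-05) [-0.5166  0.6441  0.5684  2.1596  1.4195  0.3784  2.2213]
-30 (np.float64(3.530279969203497e-06), 5.315267299231655e-05) [-0.2135  0.5469  0.419   2.3188  2.887   0.42    1.3882]
0 (np.float64(0.00508981062451883), 0.08892020550075708) [ 1.3309  0.976  -1.19    2.1063  1.9399  0.4256 -2.68  ]
30 (np.float64(6.025825076431054e-06), 0.0001152101680684617) [ 0.9468  0.6769 -0.4283  1.9968 -1.23    0.4774  0.7147]
60 (np.float64(1.6191039121741882e-06), 3.151639936407538e-05) [ 0.4701  0.7546  0.2577  1.7486 -1.0884  1.1629  0.8801]
90 (np.float64(1.4712489443676185e-06), 2.4607924277131526e-05) [ 0.5202  0.887   0.1129  1.4209 -0.7119  1.4256  0.9399]
120 (np.float64(2.2349734433398246e-06), 2.610231760289928e-05) [ 0.4486  1.0089  0.0553  1.1474 -0.4296  1.6876  1.1258]
150 (np.float64(0.0008096703431757816), 0.009741835959200576) [ 0.3666  1.0746 -0.0574  0.9996 -0.0974  1.83    1.3782]
```

move_arm --motion '[{"hand": 2,"xyz": [-4,-0.76,1.07],"rotation": [0,0,0]},{"hand": 2,"xyz": [-4,-0.76,1.07],"rotation": [0,0,0]},{"hand": 2,"xyz": [-4,-0.76,1.07],"rotation": [0,0,0]},{"hand": 2,"xyz": [-4,-0.76,1.07],"rotation": [0,0,0]},{"hand": 2,"xyz": [-4,-0.76,1.07],"rotation": [0,0,0]},{"hand": 2,"xyz": [-4,-0.76,1.07],"rotation": [0,0,0]},{"hand": 2,"xyz": [-4,-0.76,1.07],"rotation": [0,0,0]},{"hand": 2,"xyz": [-4,-0.76,1.07],"rotation": [0,0,0]},{"hand": 2,"xyz": [-4,-0.76,1.07],"rotation": [0,0,0]},{"hand": 2,"xyz": [-4,-0.76,1.07],"rotation": [0,0,0]},{"hand": 2,"xyz": [0,0,0],"rotation": [0,0,0]}]'

```text
time: 6.9
position: [0.581, -0.2185, 0.2512]
orientation: [-3.14, 0.351, 2.098]
wrist_force: [0.0, 0.3, -2.3]
gripper_width: 0.0327
grasp_force: 70.0
```

```bash
cat > tgt.py <<'E'
from fk import *
T=R.from_matrix(np.c_[[0,.7071,.7071],[1,0,0],[0,.7071,-.7071]])
def rep(pos):
    s=bot.state();C=R.from_euler("xyz",s["orientation"]);w=(C.inv()*T).as_rotvec()
    print(s["time"],s["position"],"force",s["wrist_force"],"rotvec",w,np.linalg.norm(w),"tool delta cm",100*C.inv().apply(np.array(pos)-s["position"]),"q",s["joint_positions"])
E
python3 -c "
from tgt import *
rep([.5817,-.2132,.253])"
```

```text
6.9 [ 0.581  -0.2185  0.2512] force [ 0.0094  0.318  -2.3318] rotvec [-0.1215  1.1093  0.5422] 1.2406842303694485 tool delta cm [ 0.3316  0.3256 -0.3189] q [-0.246   0.4163  0.5109  1.8717  0.0988  0.6672  0.6606]
```

move_arm --motion '[{"hand": 2,"xyz": [0,0,0],"rotation": [-0.0152,0.1387,0.0678]},{"hand": 2,"xyz": [0,0,0],"rotation": [-0.0152,0.1387,0.0678]},{"hand": 2,"xyz": [0,0,0],"rotation": [-0.0152,0.1387,0.0678]},{"hand": 2,"xyz": [0,0,0],"rotation": [-0.0152,0.1387,0.0678]},{"hand": 2,"xyz": [0,0,0],"rotation": [-0.0152,0.1387,0.0678]},{"hand": 2,"xyz": [0,0,0],"rotation": [-0.0152,0.1387,0.0678]},{"hand": 2,"xyz": [0,0,0],"rotation": [-0.0152,0.1387,0.0678]},{"hand": 2,"xyz": [0,0,0],"rotation": [-0.0152,0.1387,0.0678]},{"hand": 2,"xyz": [0,0,0],"rotation": [0,0,0]},{"hand": 2,"xyz": [0,0,0],"rotation": [0,0,0]}]'

```text
time: 8.15
position: [0.5825, -0.213, 0.2514]
orientation: [3.139, -0.786, 1.581]
wrist_force: [0.1, 0.3, -0.8]
gripper_width: 0.0329
grasp_force: 70.1
```

Run:
```python
from tgt import *
rep([.5817,-.2132,.253])
t=bot.capture("top");d=bot.capture("side")
cv2.imwrite("pics/t3.png",cv2.cvtColor(t,4));cv2.imwrite("pics/s3.png",cv2.cvtColor(d,4))
r=lambda im,x,y,w,h:cv2.cvtColor(cv2.resize(im[y:y+h,x:x+w],(400,500),interpolation=cv2.INTER_CUBIC),4)
cv2.imwrite("pics/c5.png",np.hstack([r(d,265,115,80,100),r(t,275,125,80,100)]))
```

```text
8.15 [ 0.5825 -0.213   0.2514] force [ 0.1496  0.3459 -0.8285] rotvec [-0.0049 -0.0004  0.007 ] 0.008600312704690652 tool delta cm [ 0.0943 -0.0775 -0.1258] q [ 0.44    0.7764  0.2262  1.3848 -0.753   1.5789  0.8812]
```

View pics/c5.png

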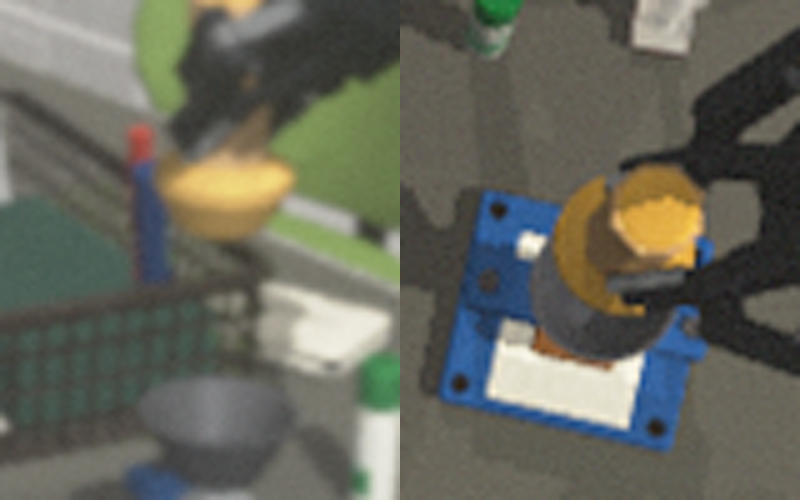

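The grip is upright above the cup. Its collar is centred at side (310.4,151) and top (319.8,173.6), and its handle end is at top (326.6,167.4). I'll measure the tilt and offset.

Run:
```python
from tgt import *
c,r=tri((310.4,151),(319.8,173.6));print("collar",c,r,plane("top",319.8,173.6,.213))
for z in(.285,.29,.295):print(plane("top",326.6,167.4,z))
# predicted pixels if perfect: grip axis at TCP grasp point
s=bot.state();C=R.from_euler("xyz",s["orientation"]).as_matrix();g=s["position"]+.006*C[:,2]
print("g",g)
for k in(-.034,.043):print(k,[proj(n,g+[0,0,k]) for n in("side","top")])
# mask: brass in side
im=cv2.imread("pics/s3.png");h=cv2.cvtColor(im,cv2.COLOR_BGR2HSV)[105:170,290:335]
m=((h[...,0]>10)&(h[...,0]<30)&(h[...,1]>95)&(h[...,2]>90)).astype(np.uint8)
for k in cv2.findContours(m,0,1)[0]:
    if cv2.contourArea(k)>10:print(np.array(cv2.boundingRect(k))+[290,105,0,0],cv2.minAreaRect(k),cv2.contourArea(k))
```

```text
collar [ 0.5848 -0.2035  0.2158] 0.001101376939204432 [ 0.5849 -0.2036  0.213 ]
[ 0.5842 -0.2058  0.285 ]
[ 0.5832 -0.205   0.29  ]
[ 0.5823 -0.2042  0.295 ]
g [ 0.5828 -0.2084  0.2482]
-0.034 [array([310.9813, 152.6421]), array([322.2483, 174.4913])]
0.043 [array([312.643 , 116.1915]), array([328.5494, 167.4924])]
[297 145  27  18] ((20.0, 48.5), (17.0, 26.0), 90.0) 315.5
[304 111  14   6] ((20.5, 8.5), (5.0, 13.0), 90.0) 48.0
```

Run:
```python
import cv2
a=cv2.imread("pics/s3.png")[90:210,260:360];cv2.imwrite("pics/c6.png",cv2.resize(a,(500,600),interpolation=cv2.INTER_CUBIC))
```

```text
(no output)
```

View pics/c6.png

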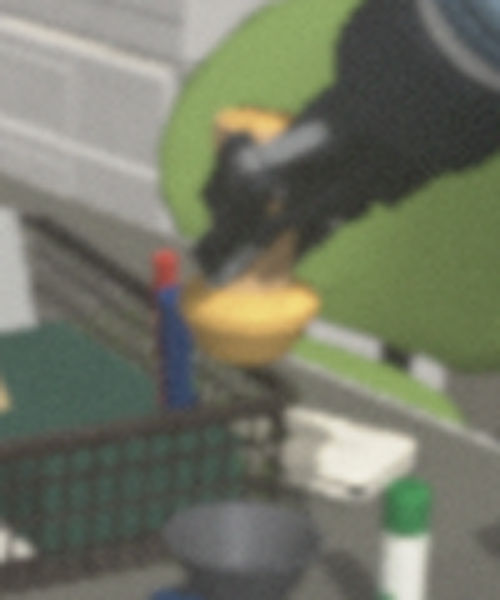

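move_arm --motion '[{"hand": 2,"xyz": [-0.32,-0.3,-0.32],"rotation": [0,0,0]},{"hand": 2,"xyz": [-1.2,0,1.2],"rotation": [0,0,0]},{"hand": 2,"xyz": [-1.2,0,1.2],"rotation": [0,0,0]},{"hand": 2,"xyz": [-1.2,0,1.2],"rotation": [0,0,0]},{"hand": 2,"xyz": [-1.2,0,1.2],"rotation": [0,0,0]},{"hand": 2,"xyz": [-0.8,0,0.8],"rotation": [0,0,0]},{"hand": 2,"xyz": [-0.4,0,0.4],"rotation": [0,0,0]},{"hand": 2,"xyz": [0,0,0],"rotation": [0,0,0]},{"hand": 2,"xyz": [0,0,0],"rotation": [0,0,0]}]'

```text
time: 9.38
position: [0.5796, -0.2188, 0.1673]
orientation: [3.139, -0.787, 1.579]
wrist_force: [-0.2, 0.1, -1.6]
gripper_width: 0.0324
grasp_force: 70.1
```

```bash
python3 -c "
from tgt import *
rep([.5797,-.2175,.153])"
```

```text
9.375 [ 0.5796 -0.2188  0.1673] force [-0.1836  0.0973 -1.6015] rotvec [-0.0029 -0.0016  0.0057] 0.0065816339121901974 tool delta cm [-0.9265  0.0055  1.1002] q [ 0.4568  0.8795  0.2132  1.412  -0.7689  1.4816  0.9677]
```

move_arm --motion '[{"hand": 2,"xyz": [-0.2,0,0.2],"rotation": [0,0,0]},{"hand": 2,"xyz": [-0.2,0,0.2],"rotation": [0,0,0]},{"hand": 2,"xyz": [-0.2,0,0.2],"rotation": [0,0,0]},{"hand": 2,"xyz": [-0.1,0,0.1],"rotation": [0,0,0]},{"hand": 2,"xyz": [0,0,0],"rotation": [0,0,0]}]'

```text
time: 10.0
position: [0.5792, -0.2185, 0.1567]
orientation: [3.141, -0.788, 1.578]
wrist_force: [0.7, 0.1, -1.3]
gripper_width: 0.0327
grasp_force: 70.1
```

move_arm --motion '[{"hand": 2,"xyz": [-0.1,0,0.1],"rotation": [0,0,0]},{"hand": 2,"xyz": [-0.1,0,0.1],"rotation": [0,0,0]},{"hand": 2,"xyz": [0,0,0],"rotation": [0,0,0]}]'

```text
time: 10.38
position: [0.5793, -0.2185, 0.1539]
orientation: [3.14, -0.788, 1.578]
wrist_force: [0.1, 0.6, -2.4]
gripper_width: 0.0327
grasp_force: 70.1
```

move_arm --motion '[{"hand": 2,"xyz": [-0.1,0,0.1],"rotation": [0,0,0]},{"hand": 2,"xyz": [-0.1,0,0.1],"rotation": [0,0,0]},{"hand": 2,"xyz": [0,0,0],"rotation": [0,0,0]}]'

```text
time: 10.75
position: [0.5793, -0.2184, 0.151]
orientation: [3.141, -0.788, 1.578]
wrist_force: [-0.4, 0.3, -1.2]
gripper_width: 0.0328
grasp_force: 70.1
```

move_arm --motion '[{"hand": 2,"xyz": [-0.1,0,0.1],"rotation": [0,0,0]},{"hand": 2,"xyz": [-0.1,0,0.1],"rotation": [0,0,0]},{"hand": 2,"xyz": [0,0,0],"rotation": [0,0,0]}]'

```text
time: 11.12
position: [0.5798, -0.2188, 0.1487]
orientation: [3.139, -0.787, 1.579]
wrist_force: [1.1, -1.6, 1.5]
gripper_width: 0.0328
grasp_force: 70.5
```

move_arm --motion '[{"hand": 2,"xyz": [-0.1,0.1,-0.1],"rotation": [0,0,0]},{"hand": 2,"xyz": [-0.1,0,0.1],"rotation": [0,0,0]},{"hand": 2,"xyz": [0,0,0],"rotation": [0,0,0]}]'

```text
time: 11.5
position: [0.5804, -0.2196, 0.147]
orientation: [3.14, -0.788, 1.578]
wrist_force: [0.5, -0.3, 2.5]
gripper_width: 0.0327
grasp_force: 70.4
```

move_arm --motion '[{"hand": 2,"xyz": [-0.1,0,0.1],"rotation": [0,0,0]},{"hand": 2,"xyz": [-0.1,0,0.1],"rotation": [0,0,0]},{"hand": 2,"xyz": [0,0,0],"rotation": [0,0,0]}]'

```text
time: 11.88
position: [0.5804, -0.2196, 0.1441]
orientation: [3.14, -0.788, 1.578]
wrist_force: [0.6, 1.4, 2.0]
gripper_width: 0.0327
grasp_force: 70.4
```

move_arm --motion '[{"hand": 2,"xyz": [-0.1,0,0.1],"rotation": [0,0,0]},{"hand": 2,"xyz": [-0.1,0,0.1],"rotation": [0,0,0]},{"hand": 2,"xyz": [-0.1,0,0.1],"rotation": [0,0,0]},{"hand": 2,"xyz": [0,0,0],"rotation": [0,0,0]}]'

```text
time: 12.38
position: [0.5804, -0.2197, 0.1398]
orientation: [3.14, -0.788, 1.578]
wrist_force: [1.0, 1.7, 3.7]
gripper_width: 0.0326
grasp_force: 70.4
```

move_arm --motion '[{"hand": 2,"xyz": [-0.1,0,0.1],"rotation": [0,0,0]},{"hand": 2,"xyz": [-0.1,0,0.1],"rotation": [0,0,0]},{"hand": 2,"xyz": [0,0,0],"rotation": [0,0,0]}]'

```text
time: 12.75
position: [0.5804, -0.2197, 0.137]
orientation: [3.14, -0.788, 1.578]
wrist_force: [0.4, 3.4, 3.9]
gripper_width: 0.0327
grasp_force: 70.5
```

move_arm --motion '[{"hand": 2,"xyz": [0,0,0.14],"rotation": [0,0,0]},{"hand": 2,"xyz": [-0.05,0,0.05],"rotation": [0,0,0]},{"hand": 2,"xyz": [0,0,0],"rotation": [0,0,0]}]'

```text
time: 13.12
position: [0.5804, -0.2195, 0.1354]
orientation: [3.14, -0.786, 1.578]
wrist_force: [0.7, 1.5, 4.5]
gripper_width: 0.0328
grasp_force: 70.6
```

move_arm --motion '[{"hand": 2,"xyz": [-0.04,0,0.04],"rotation": [0,0,0]},{"hand": 2,"xyz": [0,0,0],"rotation": [0,0,0]}]'

```text
time: 13.38
position: [0.5804, -0.2195, 0.1349]
orientation: [3.14, -0.786, 1.578]
wrist_force: [0.5, 1.4, 4.7]
gripper_width: 0.0328
grasp_force: 70.6
```

move_arm --motion '[{"hand": 2,"xyz": [-0.05,0,0.05],"rotation": [0,0,0]},{"hand": 2,"xyz": [0,0,0],"rotation": [0,0,0]}]'

```text
time: 13.62
position: [0.5804, -0.2195, 0.1342]
orientation: [3.14, -0.787, 1.578]
wrist_force: [0.3, 0.3, 5.4]
gripper_width: 0.0329
grasp_force: 70.6
```

move_arm --motion '[{"hand": 2,"xyz": [-0.05,0,0.05],"rotation": [0,0,0]},{"hand": 2,"xyz": [0,0,0],"rotation": [0,0,0]}]'

```text
time: 13.88
position: [0.5804, -0.2195, 0.134]
orientation: [3.139, -0.787, 1.578]
wrist_force: [0.0, 0.9, 8.6]
gripper_width: 0.0325
grasp_force: 70.9
```

move_arm --motion '[{"hand": 2,"xyz": [-0.05,0,0.05],"rotation": [0,0,0]},{"hand": 2,"xyz": [0,0,0],"rotation": [0,0,0]}]'

```text
time: 14.12
position: [0.5805, -0.2195, 0.1339]
orientation: [3.139, -0.788, 1.579]
wrist_force: [-1.2, 0.6, 11.4]
gripper_width: 0.0328
grasp_force: 71.1
```

move_arm --motion '[{"hand": 2,"xyz": [-0.05,0,0.05],"rotation": [0,0,0]},{"hand": 2,"xyz": [0,0,0],"rotation": [0,0,0]}]'

```text
time: 14.38
position: [0.5805, -0.2195, 0.1339]
orientation: [3.138, -0.788, 1.579]
wrist_force: [-1.3, -0.2, 14.9]
gripper_width: 0.0327
grasp_force: 71.4
```

move_arm --motion '[{"hand": 2,"xyz": [-0.08,0,0.08],"rotation": [0,0,0]},{"hand": 2,"xyz": [0,0,0],"rotation": [0,0,0]},{"hand": 2,"xyz": [0,0,0],"rotation": [0,0,0]},{"hand": 2,"xyz": [0,0,0],"rotation": [0,0,0]}]'

```text
time: 14.88
position: [0.5805, -0.2195, 0.1337]
orientation: [3.138, -0.789, 1.58]
wrist_force: [-3.4, -0.7, 20.1]
gripper_width: 0.0328
grasp_force: 71.9
```

Run:
```python
from tgt import *
rep([.5804,-.2195,.149])
t=bot.capture("top");d=bot.capture("side")
cv2.imwrite("pics/s4.png",cv2.cvtColor(d,4))
r=lambda im,x,y,w,h:cv2.cvtColor(cv2.resize(im[y:y+h,x:x+w],(400,500),interpolation=cv2.INTER_CUBIC),4)
cv2.imwrite("pics/c7.png",np.hstack([r(d,265,145,80,100),r(t,275,125,80,100)]))
```

```text
14.875 [ 0.5805 -0.2195  0.1337] force [-3.3566 -0.7317 20.0748] rotvec [-0.0026 -0.0037  0.0065] 0.007903455432230625 tool delta cm [ 1.0839 -0.0034 -1.0738] q [ 0.4619  0.927   0.2066  1.4105 -0.7787  1.4475  0.9976]
```

View pics/c7.png

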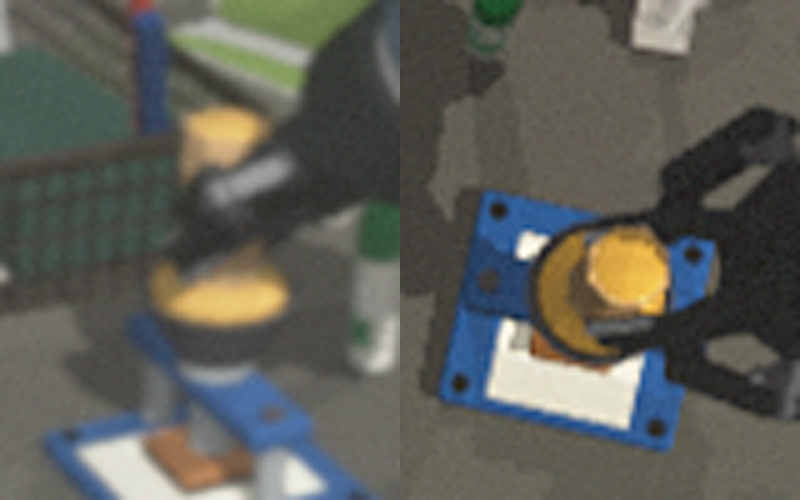

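The foot is seated in the cup and the plunger is pressed to its stop at about 20 N. Now a slow rise.

move_arm --motion '[{"hand": 2,"xyz": [0.08,0,-0.08],"rotation": [0,0,0]},{"hand": 2,"xyz": [0.08,0,-0.08],"rotation": [0,0,0]},{"hand": 2,"xyz": [0.08,0,-0.08],"rotation": [0,0,0]},{"hand": 2,"xyz": [0.08,0,-0.08],"rotation": [0,0,0]},{"hand": 2,"xyz": [0.08,0,-0.08],"rotation": [0,0,0]},{"hand": 2,"xyz": [0.08,0,-0.08],"rotation": [0,0,0]},{"hand": 2,"xyz": [0.08,0,-0.08],"rotation": [0,0,0]},{"hand": 2,"xyz": [0.08,0,-0.08],"rotation": [0,0,0]},{"hand": 2,"xyz": [0.08,0,-0.08],"rotation": [0,0,0]},{"hand": 2,"xyz": [0.08,0,-0.08],"rotation": [0,0,0]},{"hand": 2,"xyz": [0.08,0,-0.08],"rotation": [0,0,0]},{"hand": 2,"xyz": [0.08,0,-0.08],"rotation": [0,0,0]},{"hand": 2,"xyz": [0.08,0,-0.08],"rotation": [0,0,0]},{"hand": 2,"xyz": [0.08,0,-0.08],"rotation": [0,0,0]},{"hand": 2,"xyz": [0,0,0],"rotation": [0,0,0]}]'

```text
time: 16.85
position: [0.5804, -0.2192, 0.1467]
orientation: [3.14, -0.787, 1.578]
wrist_force: [3.2, -3.6, 1.6]
gripper_width: 0.0331
grasp_force: 70.5
```

move_arm --motion '[{"hand": 2,"xyz": [-0.05,0.08,-0.05],"rotation": [0,0,0]},{"hand": 2,"xyz": [0.06,0,-0.06],"rotation": [0,0,0]},{"hand": 2,"xyz": [0,0,0],"rotation": [0,0,0]}]'

```text
time: 17.23
position: [0.5806, -0.2194, 0.1473]
orientation: [-3.141, -0.788, 1.577]
wrist_force: [-0.7, -1.1, 2.6]
gripper_width: 0.0324
grasp_force: 70.5
```

move_arm --motion '[{"hand": 2,"xyz": [0.03,0,-0.08],"rotation": [0,0,0]},{"hand": 2,"xyz": [0,0,0],"rotation": [0,0,0]},{"hand": 2,"xyz": [0,0,0],"rotation": [0,0,0]}]' --squeeze 20

```text
time: 17.6
position: [0.5806, -0.2196, 0.1481]
orientation: [-3.141, -0.788, 1.577]
wrist_force: [-2.2, 0.6, 1.1]
gripper_width: 0.0327
grasp_force: 70.3
```

move_arm --motion '[{"hand": 3.3,"xyz": [0,0,0],"rotation": [0,0,0]},{"hand": 3.5,"xyz": [0,0,0],"rotation": [0,0,0]},{"hand": 3.8,"xyz": [0,0,0],"rotation": [0,0,0]},{"hand": 4.2,"xyz": [0,0,0],"rotation": [0,0,0]},{"hand": 4.6,"xyz": [0,0,0],"rotation": [0,0,0]},{"hand": 5,"xyz": [0,0,0],"rotation": [0,0,0]}]'

```text
time: 18.35
position: [0.5812, -0.22, 0.1483]
orientation: [3.14, -0.787, 1.578]
wrist_force: [0.7, -0.1, 0.1]
gripper_width: 0.05
grasp_force: 0.0
```

move_arm --motion '[{"hand": 6,"xyz": [0,0,0],"rotation": [0,0,0]},{"hand": 7,"xyz": [0,0,0],"rotation": [0,0,0]},{"hand": 7,"xyz": [0,0,0],"rotation": [0,0,0]},{"hand": 7,"xyz": [0,0,-1],"rotation": [0,0,0]},{"hand": 7,"xyz": [0,0,-2],"rotation": [0,0,0]},{"hand": 7,"xyz": [0,0,-3],"rotation": [0,0,0]},{"hand": 7,"xyz": [0,0,-3],"rotation": [0,0,0]},{"hand": 7,"xyz": [0,0,-3],"rotation": [0,0,0]},{"hand": 7,"xyz": [0,0,-3],"rotation": [0,0,0]},{"hand": 7,"xyz": [0,0,-2],"rotation": [0,0,0]},{"hand": 7,"xyz": [0,0,0],"rotation": [0,0,0]},{"hand": 7,"xyz": [0,0,0],"rotation": [0,0,0]}]'

```text
time: 19.85
position: [0.5816, -0.3402, 0.268]
orientation: [3.141, -0.788, 1.578]
wrist_force: [0.1, 0.4, -0.0]
gripper_width: 0.0692
grasp_force: 0.0
```

Run:
```python
from tgt import *
print(bot.state()["wrist_force"])
t=bot.capture("top");d=bot.capture("side")
r=lambda im,x,y,w,h:cv2.cvtColor(cv2.resize(im[y:y+h,x:x+w],(400,500),interpolation=cv2.INTER_CUBIC),4)
cv2.imwrite("pics/c8.png",np.hstack([r(d,265,145,80,100),r(t,275,115,80,100)]))
```

```text
[ 0.0893  0.4424 -0.0186]
```

View pics/c8.png

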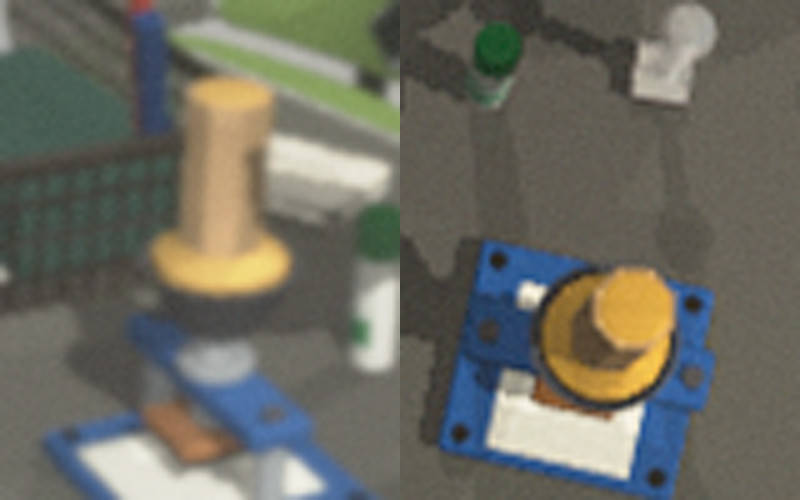

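The grip stands upright and released in the cup, with the plunger up. The glue stick and clear stamp are still standing.

```bash
python3 -c "
from cell import bot
print(bot.job_done())"
```

```text
the job is handed in; nothing more can be done
None
```

I pressed the grip to the stop at about 20 N, eased the plunger back up under control, left the grip standing upright and released in the cup, and handed the job in; the verdict was not shown.

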